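Tuck the fitting flashing strip under the lapped clay tile and hold it flat

TASK

On the tile works' bench, choose the one of the three metal flashing strips whose length fills the bay between the roof board's side battens, pick it up by its standing seam, lay it flat in the bay in line with the battens and slide its wide front side about 25 mm under the free edge of the clay tile, without lifting the tile. Finish while holding: still gripping the strip by its seam, press it firmly flat on the board (about 10 to 20 newtons) and keep pressing; leave the other strips and everything else on the bench where they are.

Things in the scene. Friction and masses are not known exactly. Their poses are not given: they have to be found in the camera images.
- roof_board: Fixed sample of roof: plywood 290 (x) by 190 (y) mm, its top 12 mm above the bench. Origin on the bench, straight under the middle of the tile's free lower edge; z up, +x up the roof (the way the strip is pushed in). Spans x -130 to +160 mm. Side battens 12 mm high over the plywood run along both long sides; the clear bay between them is 162 mm wide, bare plywood at x below 0.
- lap (a point): Point on the plywood's top straight below the middle of the tile's free edge (12 mm above roof_board's origin); axes as roof_board. Under the tile a cross batten closes the space 40 mm in from the free edge.
- tile (a joint): Flat terracotta tile 110 x 156 x 10 mm, 0.35 kg, over the bay, loosely hinged at its upper end (along y, at roof_board x +110 mm), resting by its weight. 0 = flat, underside 9 mm above the plywood, top 31 mm above the bench; grows (rad) as the free edge is lifted, 1.1 mm per 0.01; under 2 N lifts it. A fixed second course farther up is 43 mm high.
- tile_edge (a point): Middle of the lower line of the tile's free edge, 9 mm above lap when the tile lies flat
- flashing_mid: The strip that fits: 150 mm long (y), 0.12 to 0.25 kg, rigid aluminium, flat on the bench. Origin: centre of underside, z up. Flat sheet 5 mm thick, 90 mm deep (x -45 to +45). Standing seam (upright rib) along its whole length, 10 mm thick, centred at x -22 mm, top 40 mm above the underside. In front of it 62 mm of sheet (+x, goes under the tile), behind it 18 mm.
- mid_edge (a point): Middle of flashing_mid's front long edge, on its underside (its x +45 mm): the edge that goes under the tile
- mid_heel (a point): Middle of flashing_mid's rear long edge, on its underside (its x -45 mm)
- flashing_short: Look-alike strip 110 mm long, too short for the bay. Origin: centre of underside; same section as flashing_mid.
- flashing_long: Look-alike strip 190 mm long, too long for the bay. Origin: centre of underside; same section as flashing_mid.
- vase_a: Bystander: unfired clay vase, 112 mm high, 58 mm across, standing upright, loose; to be left alone. Origin: centre of its underside.
- vase_b: Bystander: unfired clay vase, 112 mm high, 58 mm across, standing upright, loose; to be left alone. Origin: centre of its underside.
- vase_c: Bystander: unfired clay vase, 112 mm high, 58 mm across, standing upright, loose; to be left alone. Origin: centre of its underside.
- hammer: Bystander: hammer lying flat on the bench, loose; to be left alone.
- stick: Bystander: flat wooden modelling stick 150 x 16 x 8 mm, lying on the bench, loose; to be left alone.
- tin: Bystander: small steel tin 48 mm across, 55 mm high, loose; to be left alone. Origin: centre of its underside.

How it is judged:
By the outcome, as a careful person would: the job done as asked, in the order asked, and still so for the second after the job is handed in, while the arm keeps its last pose, push and grip.
It also fails if it takes over 38 s, if anything falls off the work surface, if the arm or the gripper's body presses on something with over 40 N, if the wrist force passes 120 N, or if a joint passes its speed limit or range.

ROBOT

A 6-joint arm with a two-finger parallel gripper is mounted at the origin on the work surface. World frame = base frame: x ahead of the robot, y to its left, z up, the work surface at z = 0. Lengths are in m, angles in degrees, forces in N, time in s.
With the tool pointing down it reaches from about 0.3 to 0.75 m from the base axis. Payload 8.5 kg.
Tool frame: the origin (TCP) lies between the finger pads; the fingertips stand 22 mm ahead of it and the grasp point (between the pads) lies 3 mm ahead of it (env.nose_length is the distance from the TCP to the fingertips, in m); z points along the fingers, x is the direction in which the jaws open and shut, and the axes are right-handed (so a half turn about z gives the same grasp; the last joint's range is limited). The gripper opens to 85 mm and grips with 20 to 120 N. Pads are 22 mm wide; open, the fingers measure 114 mm over their backs; the gripper's body (76 mm by 85 mm) begins 54 mm behind the grasp point. The pads swing forward as they close: fully open they stand 13 mm farther back than shut.
Start: joints at [-88.024, 21.807, 74.336, -0, 83.858, -12.336], TCP at [0.136, -0.533, 0.224] pointing down, gripper open.
Joint ranges: [-178.18, 178.18], [-50.72, 133.34], [12.68, 142.11], [-81.47, 261.47], [9.98, 163.14], [-165.26, 165.26]. Speed limits (degrees/s): [136.94, 136.94, 180, 180, 180, 180].

INTERFACE

Orientations are given as a 3x3 rotation matrix whose columns are the frame's x, y, z axes.
In Python, from rig import env gives the robot as it stands.
- The arm moves only by the tool arm_command, never from a script. Its argument "steps" is a list of rows, each an object with "delta_pos": the shift along the world's x, y, z in mm, a list of three; "dr": the turn, a rotation vector about the world's x, y, z in degrees, a list of three. In form: [{"delta_pos": [dx, dy, dz], "dr": [wx, wy, wz]}, ...]. A call has 1 to 20 rows; each row shifts and turns the commanded pose from where the row before left it; what a row does not reach is not made up. A row lasts 1/10 s, in which the tool goes at most 50 mm and 8.59 degrees, less where a joint would pass 70% of its speed; a pose out of reach is approached as far as the arm can. A call with a gripper value outside its range is refused whole. "grip" is the opening, from 0 (shut) to 1 (fully open), set as the call begins (left out, the last holds). The fingers move at their own pace and stop on an object; "squeeze" is the grip in N (left out, the last holds). Time passes only in rows, so rows that do not move let the fingers close. It gives the time, the measured TCP pose, the force and the opening at its end, in the units of the state.
- env.observe(): the state, without advancing time (a new reading comes with each control period).
- env.get_image(name): name is "scene" or "top" or "wrist"; returns the picture (420x560x3 uint8, blue, green, red); there is no depth.
- env.get_calibration(name): a dict with "fx", "fy", "cx", "cy" (pixels), "k1" (the pictures are not rectified: a ray, as slopes to the right and down, at radius r is drawn at 1 + k1 r^2 times it, then the intrinsics apply), "view" (4x4, takes a point from world to camera coordinates). Camera axes: x right, y up, looking along -z (the intrinsics and any distortion apply to the point x, -y, -z); pixel columns grow to the right and rows downward; lengths in m; the calibration is good to about 2 mm. A picture is of the moment at which its call begins: read the wrist's pose just before it. get_calibration takes no time and is no camera call; for the wrist camera it gives the pose at the moment of the call.
- env.close_job(): hands the job in, once; it reports no verdict.
The state is a dict: "time_s": time; "q": joint angles; "qvel": joint speeds; "joint_efforts": joint torques, N m; "position": TCP position; "tool_rot": TCP orientation; "ft_force": force on the tool from outside, world axes, zero at the start; "wrist_torque": the same for the moment, N m; "grip_width": finger opening in m.
Only numpy, scipy, OpenCV 4.12 (cv2) and the standard library are available. Lean on these libraries where they do the work, as an engineer would, in place of code of your own. Each camera call takes 0.05 s, during which the arm holds its last target. There are 200 camera calls.

## Working session

There is one attempt and no reset: what is moved stays moved. The work goes in short steps, Python scripts to look and compute and a tool call to move; the robot and the scene stay as the last step left them, time stands still between calls to the robot, and variables do not carry over. Pictures are saved under pics/ and viewed, about 8 in all and at most 12, crops included, and the job is handed in when it is done.

Besides the shell and the picture viewer there is one more tool, called after "Call:" by a JSON object that holds its "name" and its "arguments", one argument or row to a line. arm_command: Moves the arm, as the interface text tells. Its arguments: {"type":"object","properties":{"steps":{"type":"array"},"grip":{"type":"number"},"squeeze":{"type":"number"}},"required":["steps"]}

```bash
mkdir -p pics
cat > h.py <<'E'
import numpy as np, cv2
from rig import env
def snap(n,f):
    c=env.get_calibration(n); im=env.get_image(n); cv2.imwrite('pics/'+f,im); np.save('pics/'+f+'.npy',np.array([c],dtype=object),allow_pickle=True); return im
def cal(f): return np.load('pics/'+f+'.npy',allow_pickle=True)[0]
def px2w(c,uv,z):
    out=[]
    for u,v in uv:
        K=np.array([[c['fx'],0,c['cx']],[0,c['fy'],c['cy']],[0,0,1]],float)
        s=np.array([(u-c['cx'])/c['fx'],(v-c['cy'])/c['fy']]); r=s.copy()
        for _ in range(50): r=s/(1+c['k1']*(r@r))
        V=np.array(c['view']); R=V[:3,:3]; o=-R.T@V[:3,3]; d=R.T@np.array([r[0],-r[1],-1]); out.append(o+d*(z-o[2])/d[2])
    return np.array(out)
def w2px(c,P):
    V=np.array(c['view']); p=np.atleast_2d(P)@V[:3,:3].T+V[:3,3]; r=np.c_[p[:,0]/-p[:,2],-p[:,1]/-p[:,2]]
    r=r*(1+c['k1']*(r**2).sum(1,keepdims=True)); return r*[c['fx'],c['fy']]+[c['cx'],c['cy']]
E
python3 - <<'E'
from h import *
for n in('top','scene'):
    snap(n,n+'0.png'); c=cal(n+'0.png'); V=np.array(c['view']); print(n,c['fx'],c['k1'],(-V[:3,:3].T@V[:3,3]).round(3))
o=env.observe(); print(o['time_s'],np.round(o['tool_rot'],3),o['ft_force'],env.nose_length)
a=cv2.imread('pics/top0.png'); cv2.imwrite('pics/top0b.png',cv2.resize(a,(800,600),interpolation=cv2.INTER_CUBIC))
E
```

```text
top 482.9189440227377 -0.008636443496896065 [ 0.407 -0.027  1.337]
scene 403.8571708447907 -0.12028597585823163 [1.088 0.632 1.038]
0.1 [[ 0.247 -0.969 -0.   ]
 [-0.969 -0.247  0.001]
 [-0.001 -0.    -1.   ]] [ 0.53757301  0.93172574 -0.69935154] 0.022
```

View pics/top0b.png

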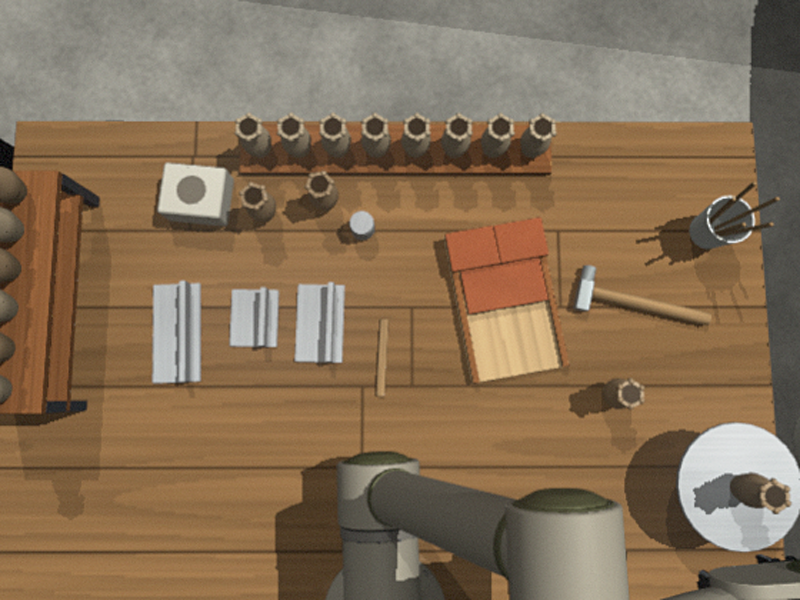

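View pics/scene0.png

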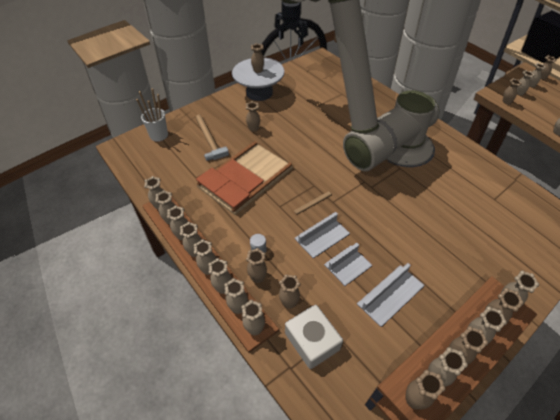

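Top view (800×600): the strips are, left to right, long (177,333), short (254,318) and mid (320,323). Their seams are right of centre, so the wide side faces image left. The board is at (508,300), with its bare end toward the robot. I'll enlarge the mid strip and the board.

Run:
```python
from h import *
a=cv2.imread('pics/top0.png')
A=cv2.resize(a[190:265,195:285],(400,333),interpolation=cv2.INTER_CUBIC)
B=cv2.resize(a[145:275,300:405],None,fx=3.8,fy=3.8,interpolation=cv2.INTER_CUBIC)
H=600;o=np.zeros((H,800,3),np.uint8);o[:333,:400]=A;o[:B.shape[0],400:400+B.shape[1]]=B[:, :400]
cv2.imwrite('pics/crop1.png',o);print(B.shape)
c=cal('top0.png')
for n,uv,z in [('mid',[(296,284),(344,284),(344,362),(296,362)],.005),('short',[(231,290),(278,290),(278,347),(231,347)],.005),('long',[(153,284),(200,284),(200,382),(153,382)],.005),('tile',[(461,271),(541,258),(551,302),(470,316)],.031),('board',[(473,382),(567,364)],.024),('stick',[(383,320),(381,396)],.008),('tin',[(361,222)],.055),('hammer',[(585,288)],.02),('vases',[(255,196),(320,185),(630,393)],.112)]:
    print(n,px2w(c,np.array(uv)*.7,z).round(3).tolist())
```

```text
(494, 399, 3)
mid [[0.614, 0.173, 0.005], [0.614, 0.08, 0.005], [0.462, 0.078, 0.005], [0.462, 0.17, 0.005]]
short [[0.602, 0.3, 0.005], [0.602, 0.208, 0.005], [0.491, 0.206, 0.005], [0.491, 0.296, 0.005]]
long [[0.614, 0.452, 0.005], [0.614, 0.36, 0.005], [0.425, 0.353, 0.005], [0.425, 0.443, 0.005]]
tile [[0.635, -0.147, 0.031], [0.661, -0.302, 0.031], [0.575, -0.318, 0.031], [0.548, -0.163, 0.031]]
board [[0.423, -0.167, 0.024], [0.457, -0.347, 0.024]]
stick [[0.543, 0.003, 0.008], [0.398, 0.007, 0.008]]
tin [[0.726, 0.045, 0.055]]
hammer [[0.604, -0.388, 0.02]]
vases [[0.76, 0.235, 0.112], [0.781, 0.117, 0.112], [0.403, -0.435, 0.112]]
```

View pics/crop1.png

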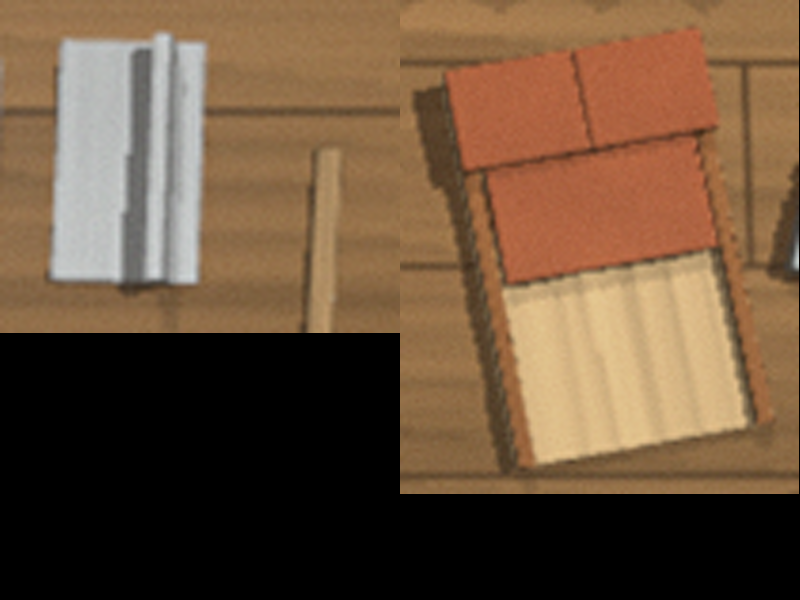

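Run:
```python
from h import *
c=cal('top0.png')
f=lambda p,s,o:(np.array(p,float)+.5)/s-.5+o
M=px2w(c,f([(62,40),(207,43),(198,284),(50,282)],400/90,[195,190]),.005)
S=px2w(c,f([(163,34),(160,282)],400/90,[195,190]),.040)
print('mid',M.round(4).tolist(),'ctr',M.mean(0).round(4),'len',np.linalg.norm(M[0]-M[3]),np.linalg.norm(M[1]-M[2]),np.linalg.norm(M[0]-M[1]))
print('yaw',[np.degrees(np.arctan2(*(v[:2]))) for v in (M[0]-M[3],M[1]-M[2])]); print('seam',S.round(4).tolist())
g=lambda p,z:px2w(c,f(np.array(p)-[400,0],3.8,[300,145]),z)
T=g([(508,284),(721,247)],.031);print('tile edge',T.round(4).tolist(),T.mean(0))
P=g([(535,464),(750,427)],.012);print('ply front',P.round(4).tolist(),P.mean(0),np.linalg.norm(P[0]-P[1]))
L=g([(485,176),(535,463)],.024); R=g([(702,140),(754,425)],.024)
for n,v in(('L',L[0]-L[1]),('R',R[0]-R[1]),('front',[ (P[0]-P[1])[1],-(P[0]-P[1])[0]]),('edge',[(T[0]-T[1])[1],-(T[0]-T[1])[0]])): print(n,np.degrees(np.arctan2(v[1],v[0])))
print(L.round(4).tolist(),R.round(4).tolist())
```

```text
mid [[0.6145, 0.1696, 0.005], [0.6126, 0.0787, 0.005], [0.462, 0.0827, 0.005], [0.4633, 0.174, 0.005]] ctr [0.5381 0.1263 0.005 ] len 0.1512483394100094 0.15064073513747425 0.09091214510554488
yaw [np.float64(91.68493793159992), np.float64(91.52487419783962)]
seam [[0.6128, 0.1028, 0.04], [0.4618, 0.1027, 0.04]]
tile edge [[0.5532, -0.1602, 0.031], [0.5798, -0.3141, 0.031]] [ 0.56649178 -0.23715206  0.031     ]
ply front [[0.4254, -0.1797, 0.012], [0.4515, -0.3352, 0.012]] [ 0.43846419 -0.25745391  0.012     ] 0.15769284137196068
L 9.047161765862624
R 8.577169605507004
front 9.537580237623999
edge 9.827178216543842
[[0.6328, -0.1454, 0.024], [0.4259, -0.1783, 0.024]] [[0.6594, -0.3041, 0.024], [0.4525, -0.3353, 0.024]]
```

Call:
{"name": "arm_command", "arguments": {
  "steps": [
    {"delta_pos": [10,16,0],"dr": [0,0,0]},
    {"delta_pos": [20,32,0],"dr": [0,0,-1]},
    {"delta_pos": [20,32,0],"dr": [0,0,-1]},
    {"delta_pos": [20,32,0],"dr": [0,0,-1]},
    {"delta_pos": [20,32,0],"dr": [0,0,-1]},
    {"delta_pos": [22,35,0],"dr": [0,0,-1]},
    {"delta_pos": [22,35,0],"dr": [0,0,-1]},
    {"delta_pos": [22,35,0],"dr": [0,0,-1]},
    {"delta_pos": [22,35,0],"dr": [0,0,-1]},
    {"delta_pos": [22,35,0],"dr": [0,0,-1]},
    {"delta_pos": [22,35,0],"dr": [0,0,-1]},
    {"delta_pos": [22,35,0],"dr": [0,0,-1]},
    {"delta_pos": [22,35,0],"dr": [0,0,-1]},
    {"delta_pos": [22,35,0],"dr": [0,0,-1]},
    {"delta_pos": [22,35,-10],"dr": [0,0,-1]},
    {"delta_pos": [22,35,-15],"dr": [0,0,-1]},
    {"delta_pos": [22,35,-15],"dr": [0,0,-1]},
    {"delta_pos": [22,35,-15],"dr": [0,0,0]},
    {"delta_pos": [16,16,-10],"dr": [0,0,0]},
    {"delta_pos": [10,8,0],"dr": [0,0,0]}
  ],
  "grip": 0.6
}}

```text
time_s: 2.1
position: [0.5379, 0.092, 0.1569]
tool_rot: [[-0.027, -1.0, -0.003], [-1.0, 0.027, 0.0], [-0.0, 0.003, -1.0]]
ft_force: [-0.4, -0.6, 0.4]
grip_width: 0.0516
```

Run:
```python
from h import *
im=snap('wrist','w1.png'); o=env.observe(); print(o['time_s'],np.round(o['position'],4),np.round(o['tool_rot'],3).tolist(),np.round(o['ft_force'],2),o['grip_width'],np.round(o['q'],1))
```

```text
2.15 [0.5392 0.0921 0.1576] [[-0.028, -1.0, -0.001], [-1.0, 0.028, 0.001], [-0.001, 0.001, -1.0]] [-1.14  0.09 -0.16] 0.051233513057675255 [-2.7 24.8 81.1  0.  74.2 88.8]
```

View pics/w1.png

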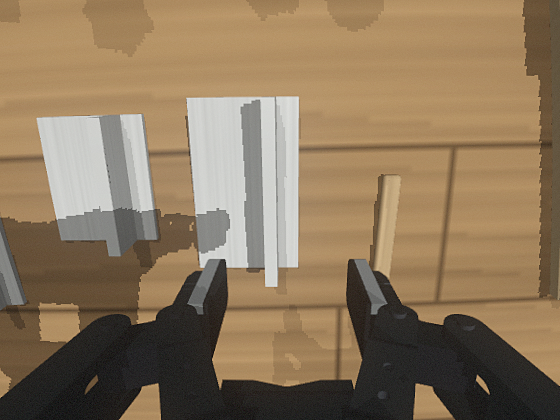

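Run:
```python
from h import *
c=cal('w1.png')
M=px2w(c,[(187,98),(299,97),(298,267),(199,268)],.005);S=px2w(c,[(262,97),(275,97),(277,287),(265,287)],.04)
print(M.round(4).tolist(),M.mean(0),'\n',S.round(4).tolist(),S.mean(0))
for a,b in((M[0],M[3]),(M[1],M[2]),(S[0],S[3]),(S[1],S[2])): v=a-b;print(np.linalg.norm(v),np.degrees(np.arctan2(v[1],v[0])))
```

```text
[[0.6128, 0.1694, 0.005], [0.6108, 0.0795, 0.005], [0.461, 0.083, 0.005], [0.4622, 0.1744, 0.005]] [0.53669029 0.1265916  0.005     ] 
 [[0.6118, 0.1068, 0.04], [0.6116, 0.0976, 0.04], [0.4607, 0.1015, 0.04], [0.461, 0.1114, 0.04]] [0.53627335 0.10432175 0.04      ]
0.15072126984425704 -1.88267018112453
0.1498725293786274 -1.3385498940483738
0.15091507845580823 -1.7475044327101765
0.15088403611195256 -1.4611516738317492
```

Call:
{"name": "arm_command", "arguments": {
  "steps": [
    {"delta_pos": [-2.5,12,-20],"dr": [0,0,0]},
    {"delta_pos": [0,0,-30],"dr": [0,0,0]},
    {"delta_pos": [0,0,-30],"dr": [0,0,0]},
    {"delta_pos": [0,0,-25],"dr": [0,0,0]},
    {"delta_pos": [0,0,-14],"dr": [0,0,0]},
    {"delta_pos": [0,0,0],"dr": [0,0,0]},
    {"delta_pos": [0,0,0],"dr": [0,0,0]}
  ]
}}

```text
time_s: 2.85
position: [0.5356, 0.1018, 0.0404]
tool_rot: [[-0.03, -1.0, 0.0], [-1.0, 0.03, -0.0], [0.0, -0.0, -1.0]]
ft_force: [-0.1, 0.4, -0.7]
grip_width: 0.051
```

Call:
{"name": "arm_command", "arguments": {
  "steps": [
    {"delta_pos": [0,2.5,-4],"dr": [0,0,0]},
    {"delta_pos": [0,0,-4],"dr": [0,0,0]},
    {"delta_pos": [0,0,0],"dr": [0,0,0]}
  ]
}}

```text
time_s: 3.15
position: [0.5353, 0.1047, 0.0318]
tool_rot: [[-0.029, -1.0, -0.0], [-1.0, 0.029, 0.0], [0.0, 0.0, -1.0]]
ft_force: [-0.3, -0.4, 0.4]
grip_width: 0.0516
```

Call:
{"name": "arm_command", "arguments": {
  "steps": [
    {"delta_pos": [0,0,0],"dr": [0,0,0]},
    {"delta_pos": [0,0,0],"dr": [0,0,0]},
    {"delta_pos": [0,0,0],"dr": [0,0,0]},
    {"delta_pos": [0,0,0],"dr": [0,0,0]},
    {"delta_pos": [0,0,0],"dr": [0,0,0]},
    {"delta_pos": [0,0,0],"dr": [0,0,0]},
    {"delta_pos": [0,0,0],"dr": [0,0,0]}
  ],
  "grip": 0,
  "squeeze": 90
}}

```text
time_s: 3.85
position: [0.5355, 0.1047, 0.0319]
tool_rot: [[-0.03, -1.0, -0.0], [-1.0, 0.03, 0.0], [-0.0, 0.0, -1.0]]
ft_force: [-0.7, 2.8, 1.5]
grip_width: 0.0002
```

The jaws shut to 0.2 mm, so they aren't holding the seam. I'll look.

Run:
```python
from h import *
a=snap('wrist','w2.png'); t=snap('top','t2.png'); s=snap('scene','s2.png')
o=np.zeros((600,800,3),np.uint8); o[:420,:560]=a; o[:,560:][:240,:240]=cv2.resize(t[180:280,180:280],(240,240)); o[240:480,560:]=cv2.resize(s[190:290,280:380],(240,240))
cv2.imwrite('pics/c2.png',o); q=env.observe();print(q['grip_width'],q['ft_force'])
```

```text
-0.0001929075628062979 [-0.22739947  1.92642066  1.40363934]
```

View pics/c2.png

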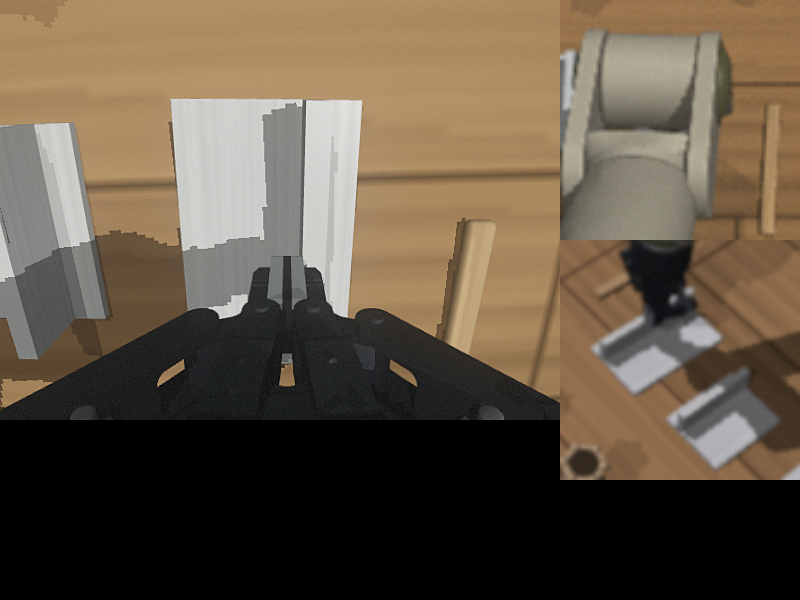

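Run:
```python
from h import *
c=cal('w2.png')
print(px2w(c,[(171,99),(362,100),(187,318),(350,318)],.005).round(4).tolist()); print(px2w(c,[(303,100),(333,136),(303,250)],.04).round(4).tolist())
print(px2w(c,[(303,100),(333,136)],.005).round(4).tolist())
o=env.observe();p=np.array(o['position']);R=np.array(o['tool_rot']);print(p)
for d in(0,.003,.022): print(w2px(c,p+R[:,2]*d))
print('seam ends predicted',w2px(c,[[.6117,.1022,.04],[.6117,.1072,.04],[.6117,.0972,.04],[.6117,.0972,.005]]))
```

```text
[[0.6107, 0.1566, 0.005], [0.6074, 0.0665, 0.005], [0.4912, 0.1622, 0.005], [0.4887, 0.0695, 0.005]]
[[0.6086, 0.0958, 0.04], [0.5947, 0.0844, 0.04], [0.5471, 0.0968, 0.04]]
[[0.6081, 0.0943, 0.005], [0.5909, 0.0801, 0.005]]
[0.53546279 0.1045963  0.03180042]
[[285.56311619 266.64190798]]
[[285.58280437 263.73286707]]
[[285.69372088 247.35840021]]
seam ends predicted [[285.73353676  91.86498897]
 [272.42022104  92.28102379]
 [299.05500942  91.46703392]
 [296.63218618  92.2050806 ]]
```

Run:
```python
from h import *
c=cal('s2.png')
def box(cx,cy,yaw):
    t=np.radians(yaw);R=np.array([[np.cos(t),-np.sin(t)],[np.sin(t),np.cos(t)]])
    f=lambda x,y,z:[*(R@[x,y]+[cx,cy]),z]
    return [np.array([f(x,y,.005) for x,y in((-.045,-.075),(.045,-.075),(.045,.075),(-.045,.075))]),np.array([f(x,y,.04) for x,y in((-.027,-.075),(-.017,-.075),(-.017,.075),(-.027,.075))])]
o=[]
for n,cx,cy,y in(('scene0.png',.5365,.1265,88.4),('s2.png',.5345,.1135,88.4)):
    a=cv2.imread('pics/'+n)[205:265,285:360]; a=cv2.resize(a,None,fx=5.33,fy=5.33,interpolation=cv2.INTER_CUBIC)
    for b in box(cx,cy,y): cv2.polylines(a,[np.int32((w2px(c,b)+.5-[285,205])*5.33)],True,(0,0,255),1)
    o.append(a)
t=cv2.imread('pics/s2.png');o2=np.vstack([np.hstack(o)]);cv2.imwrite('pics/c3.png',o2);print(o2.shape)
```

```text
(320, 800, 3)
```

View pics/c3.png

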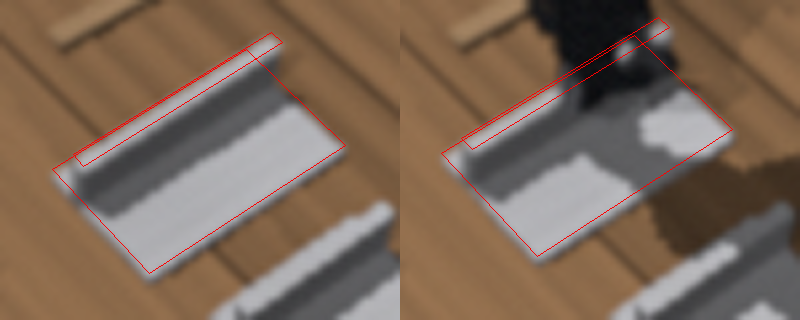

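The strip has moved about 13 mm in −y, and the shut pads now stand in front of the seam. I'll raise, reopen and measure again before a slower grasp.

Call:
{"name": "arm_command", "arguments": {
  "steps": [
    {"delta_pos": [0,2,5],"dr": [0,0,0]},
    {"delta_pos": [0,0,20],"dr": [0,0,0]},
    {"delta_pos": [0,0,30],"dr": [0,0,0]},
    {"delta_pos": [0,-15,30],"dr": [0,0,0]},
    {"delta_pos": [0,0,20],"dr": [0,0,0]}
  ]
}}

```text
time_s: 4.5
position: [0.5359, 0.0904, 0.1391]
tool_rot: [[-0.03, -1.0, 0.002], [-1.0, 0.03, -0.001], [0.001, -0.002, -1.0]]
ft_force: [0.9, 0.6, -0.5]
grip_width: 0.0002
```

Call:
{"name": "arm_command", "arguments": {
  "steps": [
    {"delta_pos": [0,0,0],"dr": [0,0,0]},
    {"delta_pos": [0,0,0],"dr": [0,0,0]},
    {"delta_pos": [0,0,0],"dr": [0,0,0]},
    {"delta_pos": [0,0,0],"dr": [0,0,0]},
    {"delta_pos": [0,0,0],"dr": [0,0,0]}
  ],
  "grip": 0.6,
  "squeeze": 30
}}

```text
time_s: 5.0
position: [0.5352, 0.0917, 0.1362]
tool_rot: [[-0.029, -1.0, -0.001], [-1.0, 0.029, 0.0], [0.0, 0.001, -1.0]]
ft_force: [-0.2, -0.6, 0.3]
grip_width: 0.0512
```

Run:
```python
from h import *
snap('wrist','w3.png'); o=env.observe(); print(o['time_s'],np.round(o['position'],4),np.round(o['ft_force'],2),o['grip_width'])
```

```text
5.05 [0.5353 0.0917 0.1364] [0.43 0.03 0.73] 0.051568249255590226
```

View pics/w3.png

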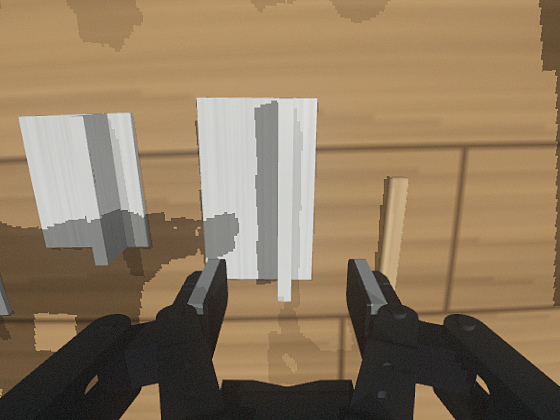

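Run:
```python
from h import *
c=cal('w3.png')
M=px2w(c,[(197,98),(317,98),(312,279),(206,279)],.005);S=px2w(c,[(278,98),(293,98),(292,301),(278,301)],.04)
print(M.round(4).tolist(),M.mean(0),'\n',S.round(4).tolist(),S.mean(0))
for a,b in((M[0],M[3]),(M[1],M[2]),(S[0],S[3]),(S[1],S[2])): v=a-b;print(np.linalg.norm(v),np.degrees(np.arctan2(v[1],v[0])))
o=env.observe();p=np.array(o['position']);R=np.array(o['tool_rot'])
for d in (0,.022): print(w2px(c,[p+R[:,2]*d+R[:,0]*x for x in(-.0257,0,.0257)]).round(0).tolist())
```

```text
[[0.6103, 0.156, 0.005], [0.6074, 0.0663, 0.005], [0.4571, 0.0714, 0.005], [0.4596, 0.1633, 0.005]] [0.53359886 0.11424645 0.005     ] 
 [[0.6085, 0.0946, 0.04], [0.6082, 0.0848, 0.04], [0.4575, 0.0892, 0.04], [0.4578, 0.1, 0.04]] [0.53301741 0.09214795 0.04      ]
0.15082096178172186 -2.7902955405559227
0.15035136147988587 -1.9272847021449073
0.15073821989182581 -2.066148495564421
0.15073133761559554 -1.6656739633596622
[[229.0, 267.0], [285.0, 267.0], [342.0, 267.0]]
[[236.0, 247.0], [285.0, 247.0], [335.0, 247.0]]
```

Run:
```python
from h import *
c=cal('w3.png');V=np.array(c['view']);o=env.observe();p=np.array(o['position']);R=np.array(o['tool_rot']);C=-V[:3,:3].T@V[:3,3]
print('cam rel tcp in tool',R.T@(C-p),'axis in tool',R.T@V[:3,:3].T@[0,0,-1.],c['fx'],c['fy'])
for d in(-.02,0,.022): 
    for yy in(-.011,0,.011): print(d,yy,w2px(c,[p+R@[-.0257,yy,d],p+R@[.0257,yy,d]]).round(0).tolist())
a=cv2.imread('pics/w3.png')[240:420,130:450];cv2.imwrite('pics/c4.png',cv2.resize(a,(800,450),interpolation=cv2.INTER_CUBIC))
```

```text
cam rel tcp in tool [ 0.00058422 -0.07503764 -0.15034625] axis in tool [7.39864251e-07 2.93971898e-01 9.55814063e-01] 363.90349960999214 363.90349960999214
-0.02 -0.011 [[220.0, 264.0], [350.0, 264.0]]
-0.02 0 [[222.0, 289.0], [349.0, 289.0]]
-0.02 0.011 [[223.0, 312.0], [347.0, 312.0]]
0 -0.011 [[228.0, 244.0], [343.0, 244.0]]
0 0 [[229.0, 267.0], [342.0, 267.0]]
0 0.011 [[230.0, 288.0], [340.0, 288.0]]
0.022 -0.011 [[235.0, 227.0], [336.0, 227.0]]
0.022 0 [[236.0, 247.0], [335.0, 247.0]]
0.022 0.011 [[236.0, 267.0], [335.0, 267.0]]
```

View pics/c4.png

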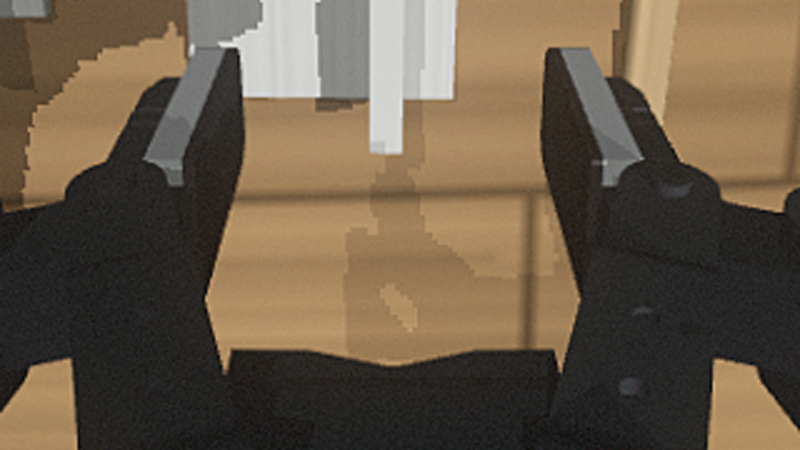

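Run:
```python
from h import *
c=cal('s2.png')
for z in(.01,.02,.03,.046):print(z,((w2px(c,[[.5355,.1047,z],[.5465,.1047,z],[.5245,.1047,z]])-[285,205]+.5)*5.33+[400,0]).round(0).tolist())
```

```text
0.01 [[577.0, 128.0], [563.0, 137.0], [591.0, 119.0]]
0.02 [[578.0, 118.0], [564.0, 127.0], [592.0, 109.0]]
0.03 [[580.0, 108.0], [565.0, 117.0], [594.0, 99.0]]
0.046 [[581.0, 91.0], [567.0, 101.0], [596.0, 82.0]]
```

Call:
{"name": "arm_command", "arguments": {
  "steps": [
    {"delta_pos": [-2,0,-20],"dr": [0,0,0]},
    {"delta_pos": [0,0,-30],"dr": [0,0,0]},
    {"delta_pos": [0,0,-30],"dr": [0,0,0]},
    {"delta_pos": [0,0,-15],"dr": [0,0,0]},
    {"delta_pos": [0,0,-7],"dr": [0,0,0]},
    {"delta_pos": [0,0,0],"dr": [0,0,0]},
    {"delta_pos": [0,0,0],"dr": [0,0,0]}
  ]
}}

```text
time_s: 5.75
position: [0.5339, 0.0916, 0.0356]
tool_rot: [[-0.029, -1.0, 0.001], [-1.0, 0.029, -0.0], [0.0, -0.001, -1.0]]
ft_force: [-0.2, 0.3, 0.8]
grip_width: 0.051
```

Run:
```python
from h import *
a=snap('wrist','w5.png'); s=snap('scene','s5.png'); q=env.observe();print(q['time_s'],q['position'],q['grip_width'],q['ft_force'])
o=np.zeros((420,800,3),np.uint8); o[:,:480]=a[:,40:520]; o[:320,480:]=cv2.resize(s[200:264,290:354],(320,320),interpolation=cv2.INTER_CUBIC)
cv2.imwrite('pics/c5.png',o)
c=cal('w5.png');print(w2px(c,[[.533,.0921,.04],[.533,.0921,.04],[.4575,.0946,.04],[.544,.0921,.04]]))
```

```text
5.85 [0.53399001 0.09159224 0.03585764] 0.05077316410695758 [-0.39542423  0.43992202 -0.47390444]
[[284.22072538 273.08081566]
 [284.22072538 273.08081566]
 [283.96783151 404.33560418]
 [283.43472323 250.43624207]]
```

View pics/c5.png

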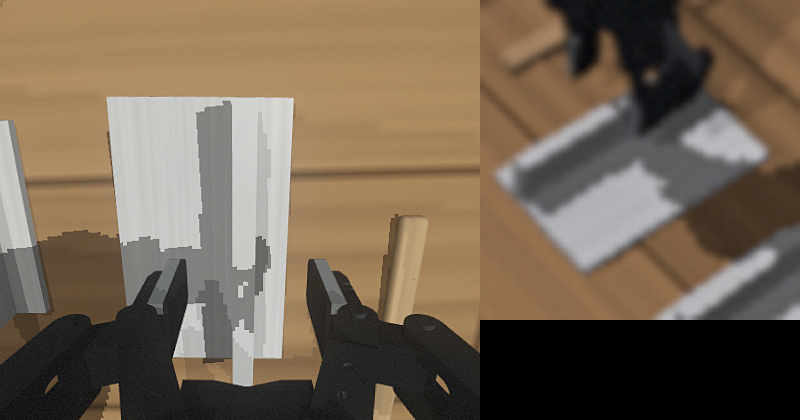

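Call:
{"name": "arm_command", "arguments": {
  "steps": [
    {"delta_pos": [0,0,-3],"dr": [0,0,0]},
    {"delta_pos": [0,0,-3],"dr": [0,0,0]},
    {"delta_pos": [0,0,-2],"dr": [0,0,0]},
    {"delta_pos": [0,0,0],"dr": [0,0,0]}
  ]
}}

```text
time_s: 6.25
position: [0.5333, 0.0916, 0.0266]
tool_rot: [[-0.029, -1.0, -0.001], [-1.0, 0.029, 0.0], [-0.0, 0.001, -1.0]]
ft_force: [0.1, -0.3, -0.6]
grip_width: 0.0509
```

Call:
{"name": "arm_command", "arguments": {
  "steps": [
    {"delta_pos": [0,0,-2],"dr": [0,0,0]},
    {"delta_pos": [0,0,-1],"dr": [0,0,0]},
    {"delta_pos": [0,0,0],"dr": [0,0,0]}
  ]
}}

```text
time_s: 6.55
position: [0.5334, 0.0916, 0.0238]
tool_rot: [[-0.029, -1.0, -0.0], [-1.0, 0.029, 0.0], [-0.0, 0.0, -1.0]]
ft_force: [0.6, 0.1, -0.6]
grip_width: 0.0516
```

Call:
{"name": "arm_command", "arguments": {
  "steps": [
    {"delta_pos": [0,0,0],"dr": [0,0,0]},
    {"delta_pos": [0,0,0],"dr": [0,0,0]},
    {"delta_pos": [0,0,0],"dr": [0,0,0]}
  ],
  "grip": 0.3,
  "squeeze": 20
}}

```text
time_s: 6.85
position: [0.5335, 0.0916, 0.024]
tool_rot: [[-0.029, -1.0, 0.0], [-1.0, 0.029, 0.0], [-0.0, -0.0, -1.0]]
ft_force: [-0.5, -0.0, 0.3]
grip_width: 0.0254
```

No contact yet, so I'll close gently.

Call:
{"name": "arm_command", "arguments": {
  "steps": [
    {"delta_pos": [0,0,0],"dr": [0,0,0]},
    {"delta_pos": [0,0,0],"dr": [0,0,0]},
    {"delta_pos": [0,0,0],"dr": [0,0,0]},
    {"delta_pos": [0,0,0],"dr": [0,0,0]}
  ],
  "grip": 0,
  "squeeze": 20
}}

```text
time_s: 7.25
position: [0.5335, 0.0916, 0.0239]
tool_rot: [[-0.029, -1.0, 0.0], [-1.0, 0.029, 0.0], [-0.0, -0.0, -1.0]]
ft_force: [-0.3, 2.0, 0.1]
grip_width: 0.0092
```

Call:
{"name": "arm_command", "arguments": {
  "steps": [
    {"delta_pos": [0,0,0],"dr": [0,0,0]},
    {"delta_pos": [0,0,0],"dr": [0,0,0]},
    {"delta_pos": [0,0,-3],"dr": [0,0,0]},
    {"delta_pos": [0,0,-3],"dr": [0,0,0]},
    {"delta_pos": [0,0,-1],"dr": [0,0,0]},
    {"delta_pos": [0,0,0],"dr": [0,0,0]}
  ],
  "grip": 0.3
}}

```text
time_s: 7.85
position: [0.5333, 0.0916, 0.0166]
tool_rot: [[-0.029, -1.0, -0.001], [-1.0, 0.029, -0.0], [0.0, 0.001, -1.0]]
ft_force: [0.5, 0.2, 0.3]
grip_width: 0.0257
```

Run:
```python
from h import *
a=snap('wrist','w6.png'); s=snap('scene','s6.png'); q=env.observe();print(q['time_s'],q['position'],q['grip_width'],q['ft_force'])
o=np.zeros((420,800,3),np.uint8); o[:,:480]=a[:,40:520]; o[:320,480:]=cv2.resize(s[200:264,290:354],(320,320),interpolation=cv2.INTER_CUBIC)
cv2.imwrite('pics/c6.png',o)
```

```text
7.95 [0.53347479 0.09157555 0.01690176] 0.02554946377315007 [-0.21600841 -0.09636669  0.39040828]
```

View pics/c6.png

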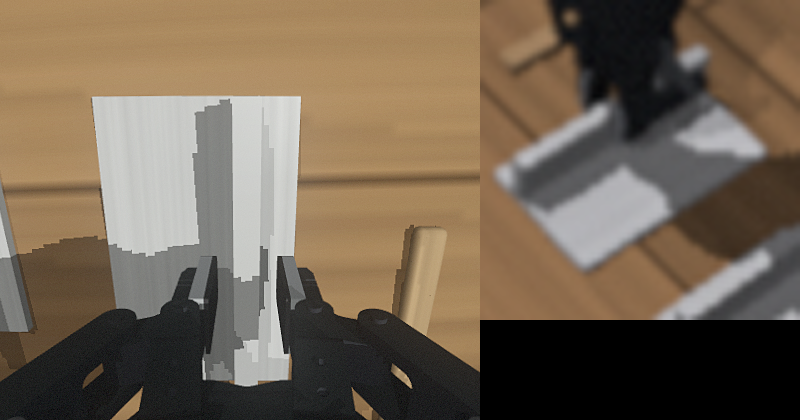

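Call:
{"name": "arm_command", "arguments": {
  "steps": [
    {"delta_pos": [0,0,-3],"dr": [0,0,0]},
    {"delta_pos": [0,0,-3],"dr": [0,0,0]},
    {"delta_pos": [0,0,0],"dr": [0,0,0]}
  ]
}}

```text
time_s: 8.25
position: [0.5332, 0.0916, 0.0105]
tool_rot: [[-0.029, -1.0, -0.001], [-1.0, 0.029, 0.0], [-0.0, 0.001, -1.0]]
ft_force: [-0.3, 0.0, -0.0]
grip_width: 0.0259
```

Call:
{"name": "arm_command", "arguments": {
  "steps": [
    {"delta_pos": [0,0,-2],"dr": [0,0,0]},
    {"delta_pos": [0,0,-1],"dr": [0,0,0]},
    {"delta_pos": [0,0,0],"dr": [0,0,0]}
  ]
}}

```text
time_s: 8.55
position: [0.5334, 0.0916, 0.0078]
tool_rot: [[-0.029, -1.0, -0.0], [-1.0, 0.029, 0.0], [0.0, 0.0, -1.0]]
ft_force: [-0.2, -0.4, -0.3]
grip_width: 0.0254
```

Call:
{"name": "arm_command", "arguments": {
  "steps": [
    {"delta_pos": [0,0,0],"dr": [0,0,0]},
    {"delta_pos": [0,0,0],"dr": [0,0,0]},
    {"delta_pos": [0,0,0],"dr": [0,0,0]},
    {"delta_pos": [0,0,0],"dr": [0,0,0]}
  ],
  "grip": 0,
  "squeeze": 20
}}

```text
time_s: 8.95
position: [0.5335, 0.0916, 0.008]
tool_rot: [[-0.029, -1.0, 0.0], [-1.0, 0.029, 0.0], [-0.0, -0.0, -1.0]]
ft_force: [-1.0, 0.7, 0.3]
grip_width: 0.0094
```

Call:
{"name": "arm_command", "arguments": {
  "steps": [
    {"delta_pos": [0,0,0],"dr": [0,0,0]},
    {"delta_pos": [0,0,0],"dr": [0,0,0]},
    {"delta_pos": [0,0,4],"dr": [0,0,0]},
    {"delta_pos": [0,0,8],"dr": [0,0,0]},
    {"delta_pos": [0,0,10],"dr": [0,0,0]},
    {"delta_pos": [0,0,0],"dr": [0,0,0]},
    {"delta_pos": [0,0,0],"dr": [0,0,0]}
  ],
  "squeeze": 90
}}

```text
time_s: 9.65
position: [0.5335, 0.0916, 0.0303]
tool_rot: [[-0.029, -1.0, 0.001], [-1.0, 0.029, -0.0], [-0.0, -0.001, -1.0]]
ft_force: [0.2, -0.3, -2.1]
grip_width: 0.0086
```

Call:
{"name": "arm_command", "arguments": {
  "steps": [
    {"delta_pos": [0,0,20],"dr": [0,0,0]},
    {"delta_pos": [-3,-10,25],"dr": [0,0,-3]},
    {"delta_pos": [-3,-20,15],"dr": [0,0,-6]},
    {"delta_pos": [-3,-29,0],"dr": [0,0,-7]},
    {"delta_pos": [-3,-29,0],"dr": [0,0,-7]},
    {"delta_pos": [-3,-29,0],"dr": [0,0,-7]},
    {"delta_pos": [-3,-29,0],"dr": [0,0,-7]},
    {"delta_pos": [-3,-29,0],"dr": [0,0,-7]},
    {"delta_pos": [-3,-29,0],"dr": [0,0,-7]},
    {"delta_pos": [-3,-29,0],"dr": [0,0,-7]},
    {"delta_pos": [-3,-29,0],"dr": [0,0,-7]},
    {"delta_pos": [-3,-29,0],"dr": [0,0,-7]},
    {"delta_pos": [-3,-29,0],"dr": [0,0,-5]},
    {"delta_pos": [-4,-15,0],"dr": [0,0,-2.1]},
    {"delta_pos": [-4,-6,0],"dr": [0,0,0]},
    {"delta_pos": [0,0,0],"dr": [0,0,0]},
    {"delta_pos": [0,0,0],"dr": [0,0,0]}
  ]
}}

```text
time_s: 11.35
position: [0.4894, -0.2483, 0.0899]
tool_rot: [[-0.987, -0.162, -0.0], [-0.162, 0.987, 0.001], [0.0, 0.001, -1.0]]
ft_force: [0.2, 0.5, -2.1]
grip_width: 0.0083
```

Run:
```python
from h import *
a=snap('wrist','w7.png');t=snap('top','t7.png'); s=snap('scene','s7.png'); q=env.observe();R=np.array(q['tool_rot']);print(q['time_s'],np.round(q['position'],4),q['grip_width'],q['ft_force'],np.degrees(np.arctan2(R[1,0],R[0,0])),np.round(q['q'],1))
o=np.zeros((600,800,3),np.uint8); o[:420,:560]=a; o[:240,560:]=cv2.resize(s[130:230,180:280],(240,240));o[240:540,560:]=cv2.resize(t[145:270,305:405],(240,300))
c=cal('w7.png');ux=np.array([np.cos(np.radians(9.2)),np.sin(np.radians(9.2)),0]);uy=np.array([-ux[1],ux[0],0]);O=np.array([.5665,-.2372,0])
def pr(x,y,z): return w2px(c,O+x*ux+y*uy+[0,0,z])[0]
for L in([(0,-.078,.021),(0,.078,.021)],[(-.1,.081,.024),(.1,.081,.024)],[(-.1,-.081,.024),(.1,-.081,.024)]):
    p=[pr(*k) for k in L];print(np.round(p));cv2.line(o,*[tuple(int(v) for v in k) for k in p],(255,0,255),1)
cv2.imwrite('pics/c7.png',o)
```

```text
11.5 [ 0.4897 -0.2484  0.09  ] 0.008474368558412427 [ 0.75516622 -0.18104155 -0.96221456] -170.68965034753276 [-39.3  29.4  86.    0.   64.7 131.4]
[[153.  89.]
 [176. 321.]]
[[318. 328.]
 [ 39. 324.]]
[[326.  83.]
 [-13.  87.]]
```

View pics/c7.png

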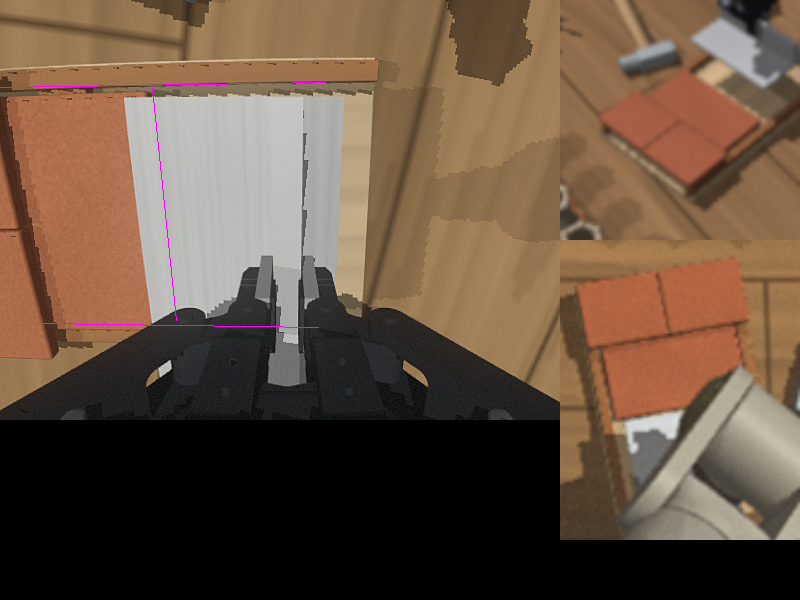

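Run:
```python
from h import *
c=cal('w7.png');t=np.radians(9.2);A=np.array([[np.cos(t),np.sin(t)],[-np.sin(t),np.cos(t)]]);O=np.array([.5665,-.2372])
f=lambda P:(((P[:,:2]-O)@A.T)*1000).round(1).tolist()
print('strip front/rear corners',f(px2w(c,[(125,97),(151,322),(343,97)],.087)))
print('tcp',f(np.array([[.4897,-.2484]])))
print('batten outer end',f(px2w(c,[(378,60),(20,68)],.024)),'ply corner',f(px2w(c,[(373,96),(367,290)],.012)), 'batten inner top',f(px2w(c,[(376,80),(150,85)],.024)),'batten foot',f(px2w(c,[(373,95)],.012)))
print('tile right side top',f(px2w(c,[(10,97),(125,96)],.031)))
```

```text
strip front/rear corners [[-11.4, -73.8], [-10.6, 33.2], [-100.6, -73.6]]
tcp [[-77.6, 1.2]]
batten outer end [[-128.9, -93.6], [76.8, -91.2]] ply corner [[-130.0, -74.0], [-135.2, 58.2]] batten inner top [[-128.4, -82.8], [0.5, -80.1]] batten foot [[-130.0, -74.6]]
tile right side top [[80.9, -75.1], [12.7, -74.2]]
```

Call:
{"name": "arm_command", "arguments": {
  "steps": [
    {"delta_pos": [0,0,-15],"dr": [0,0,0.5]},
    {"delta_pos": [0,0,-20],"dr": [0,0,0]},
    {"delta_pos": [0,0,-15],"dr": [0,0,0]},
    {"delta_pos": [0,0,-8],"dr": [0,0,0]},
    {"delta_pos": [0,0,-4],"dr": [0,0,0]},
    {"delta_pos": [0,0,-3],"dr": [0,0,0]},
    {"delta_pos": [0,0,0],"dr": [0,0,0]},
    {"delta_pos": [0,0,0],"dr": [0,0,0]}
  ]
}}

```text
time_s: 12.3
position: [0.4897, -0.2495, 0.0254]
tool_rot: [[-0.986, -0.169, 0.001], [-0.169, 0.986, -0.001], [-0.001, -0.001, -1.0]]
ft_force: [0.8, 0.4, -0.5]
grip_width: 0.0083
```

Call:
{"name": "arm_command", "arguments": {
  "steps": [
    {"delta_pos": [0,0,-2],"dr": [0,0,0]},
    {"delta_pos": [0,0,-1.5],"dr": [0,0,0]},
    {"delta_pos": [0,0,0],"dr": [0,0,0]},
    {"delta_pos": [0,0,0],"dr": [0,0,0]}
  ]
}}

```text
time_s: 12.7
position: [0.4895, -0.2494, 0.0214]
tool_rot: [[-0.986, -0.169, 0.0], [-0.169, 0.986, 0.0], [-0.0, 0.0, -1.0]]
ft_force: [0.0, 0.1, -2.0]
grip_width: 0.0083
```

Call:
{"name": "arm_command", "arguments": {
  "steps": [
    {"delta_pos": [0,0,-1],"dr": [0,0,0]},
    {"delta_pos": [0,0,-1],"dr": [0,0,0]},
    {"delta_pos": [0,0,0],"dr": [0,0,0]},
    {"delta_pos": [0,0,0],"dr": [0,0,0]}
  ]
}}

```text
time_s: 13.1
position: [0.4895, -0.2495, 0.0202]
tool_rot: [[-0.986, -0.169, 0.0], [-0.169, 0.986, -0.0], [-0.0, -0.001, -1.0]]
ft_force: [-2.1, 0.8, 6.3]
grip_width: 0.0084
```

Call:
{"name": "arm_command", "arguments": {
  "steps": [
    {"delta_pos": [0,0,-0.5],"dr": [0,0,0]},
    {"delta_pos": [0,0,0],"dr": [0,0,0]},
    {"delta_pos": [0,0,0],"dr": [0,0,0]}
  ]
}}

```text
time_s: 13.4
position: [0.4896, -0.2495, 0.0201]
tool_rot: [[-0.986, -0.169, 0.001], [-0.169, 0.986, -0.001], [-0.001, -0.001, -1.0]]
ft_force: [-2.7, 2.0, 12.5]
grip_width: 0.0083
```

Call:
{"name": "arm_command", "arguments": {
  "steps": [
    {"delta_pos": [0,0,-0.0],"dr": [0,0,0]},
    {"delta_pos": [0,0,0.9],"dr": [0,0,0]},
    {"delta_pos": [2,0.3,0],"dr": [0,0,0]},
    {"delta_pos": [3.9,0.65,0],"dr": [0,0,0]},
    {"delta_pos": [3.9,0.65,0],"dr": [0,0,0]},
    {"delta_pos": [3.9,0.65,0],"dr": [0,0,0]},
    {"delta_pos": [2,0.3,0],"dr": [0,0,0]},
    {"delta_pos": [0,0,0],"dr": [0,0,0]}
  ]
}}

```text
time_s: 14.2
position: [0.5052, -0.2471, 0.0202]
tool_rot: [[-0.986, -0.169, -0.0], [-0.169, 0.986, -0.001], [0.0, -0.0, -1.0]]
ft_force: [-3.3, 0.3, 5.6]
grip_width: 0.0082
```

Run:
```python
from h import *
q=env.observe();print(q['position'],q['ft_force'],q['wrist_torque'])
```

```text
[ 0.50523801 -0.24707116  0.02015886] [-3.34496967  0.27589553  5.61531165] [-0.01874402  0.52429975  0.01005372]
```

Call:
{"name": "arm_command", "arguments": {
  "steps": [
    {"delta_pos": [2,0.3,0.2],"dr": [0,0,0]},
    {"delta_pos": [3.9,0.65,0],"dr": [0,0,0]},
    {"delta_pos": [3.9,0.65,0],"dr": [0,0,0]},
    {"delta_pos": [3.9,0.65,0],"dr": [0,0,0]},
    {"delta_pos": [3.9,0.65,0],"dr": [0,0,0]},
    {"delta_pos": [2,0.3,0],"dr": [0,0,0]},
    {"delta_pos": [0,0,0],"dr": [0,0,0]}
  ]
}}

```text
time_s: 14.9
position: [0.5252, -0.2436, 0.0202]
tool_rot: [[-0.986, -0.169, 0.0], [-0.169, 0.986, -0.0], [-0.0, -0.0, -1.0]]
ft_force: [-2.5, 0.3, 5.4]
grip_width: 0.0082
```

Run:
```python
from h import *
a=snap('wrist','w8.png');t=snap('top','t8.png'); s=snap('scene','s8.png'); q=env.observe();print(q['time_s'],q['position'],q['ft_force'],q['wrist_torque'])
o=np.zeros((600,800,3),np.uint8); o[:420,:560]=a; o[:240,560:]=cv2.resize(s[130:230,180:280],(240,240));o[240:540,560:]=cv2.resize(t[145:270,305:405],(240,300));o[420:,:380]=cv2.resize(s[205:280,240:398],(380,180))
cv2.imwrite('pics/c8.png',o)
```

```text
15.05 [ 0.52526706 -0.24365864  0.02019927] [-2.09748143 -0.02105909  4.51452316] [0.0313247  0.30101864 0.04781769]
```

View pics/c8.png

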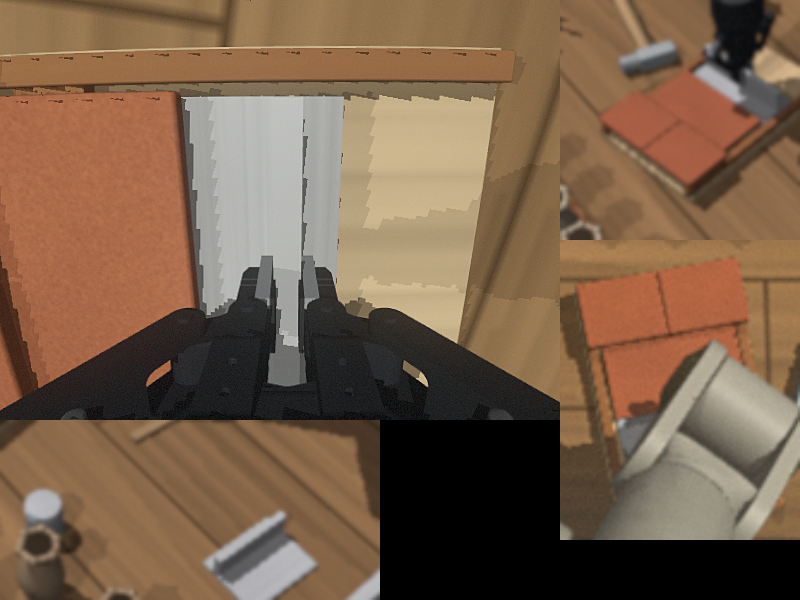

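Run:
```python
from h import *
c=cal('w8.png');t=np.radians(9.5);A=np.array([[np.cos(t),np.sin(t)],[-np.sin(t),np.cos(t)]]);O=np.array([.5665,-.2372])
f=lambda P:(((P[:,:2]-O)@A.T)*1000).round(1).tolist()
print('tile lower edge',f(px2w(c,[(183,97),(203,305)],.021)),'tile top edge',f(px2w(c,[(177,92),(196,308)],.031)))
print('rear',f(px2w(c,[(343,97),(337,270)],.017)),'seam front top',f(px2w(c,[(303,97)],.052)),'tcp',f(np.array(env.observe()['position'])[None]))
print('board',f(px2w(c,[(515,50),(513,81)],.024)),f(px2w(c,[(495,97)],.012)), 'strip right end',f(px2w(c,[(240,97)],.017)),'batten inner foot/top',f(px2w(c,[(240,83),(400,82)],.024)))
```

```text
tile lower edge [[-0.2, -74.4], [-2.2, 19.9]] tile top edge [[-0.8, -76.3], [-1.6, 15.1]]
rear [[-64.3, -74.5], [-65.3, 3.2]] seam front top [[-46.5, -74.6]] tcp [[-41.7, 0.4]]
board [[-129.2, -93.4], [-130.2, -81.9]] [[-130.5, -75.7]] strip right end [[-22.4, -74.3]] batten inner foot/top [[-23.4, -79.6], [-85.1, -80.4]]
```

Call:
{"name": "arm_command", "arguments": {
  "steps": [
    {"delta_pos": [0,0,-0.4],"dr": [0,0,0]},
    {"delta_pos": [0,0,-0.4],"dr": [0,0,0]},
    {"delta_pos": [0,0,0],"dr": [0,0,0]},
    {"delta_pos": [0,0,0],"dr": [0,0,0]},
    {"delta_pos": [0,0,0],"dr": [0,0,0]},
    {"delta_pos": [0,0,0],"dr": [0,0,0]}
  ]
}}

```text
time_s: 15.65
position: [0.5253, -0.2437, 0.0202]
tool_rot: [[-0.986, -0.169, 0.001], [-0.169, 0.986, -0.001], [-0.001, -0.001, -1.0]]
ft_force: [-3.7, 1.7, 11.5]
grip_width: 0.008
```

Call:
{"name": "arm_command", "arguments": {
  "steps": [
    {"delta_pos": [0,0,0],"dr": [0,0,0]},
    {"delta_pos": [0,0,0],"dr": [0,0,0]},
    {"delta_pos": [0,0,0],"dr": [0,0,0]},
    {"delta_pos": [0,0,0],"dr": [0,0,0]},
    {"delta_pos": [0,0,0],"dr": [0,0,0]}
  ]
}}

```text
time_s: 16.15
position: [0.5253, -0.2437, 0.0202]
tool_rot: [[-0.986, -0.169, 0.001], [-0.169, 0.986, -0.001], [-0.001, -0.001, -1.0]]
ft_force: [-2.6, 1.5, 11.9]
grip_width: 0.0083
```

Call:
{"name": "arm_command", "arguments": {
  "steps": [
    {"delta_pos": [0,0,-0.2],"dr": [0,0,0]},
    {"delta_pos": [0,0,0],"dr": [0,0,0]},
    {"delta_pos": [0,0,0],"dr": [0,0,0]},
    {"delta_pos": [0,0,0],"dr": [0,0,0]},
    {"delta_pos": [0,0,0],"dr": [0,0,0]}
  ]
}}

```text
time_s: 16.65
position: [0.5253, -0.2437, 0.0202]
tool_rot: [[-0.986, -0.169, 0.001], [-0.169, 0.986, -0.001], [-0.001, -0.001, -1.0]]
ft_force: [-3.7, 2.2, 14.1]
grip_width: 0.0084
```

Run:
```python
from h import *
snap('wrist','w9.png');s=snap('scene','s9.png')
a=cv2.imread('pics/w8.png');b=cv2.imread('pics/w9.png');print('tile/strip change',np.abs(a[90:250,:240].astype(int)-b[90:250,:240]).mean())
s0=cv2.imread('pics/scene0.png');d=cv2.absdiff(s,s0)
for n,(u0,v0,u1,v1) in dict(short_long=(325,240,430,325),tin_vases=(240,228,302,310),hammer=(190,112,228,162),stick=(292,190,333,215),vase_c=(242,98,262,135)).items(): print(n,d[v0:v1,u0:u1].mean().round(1))
q=env.observe();print(q['time_s'],q['ft_force'],q['grip_width'])
```

```text
tile/strip change 2.0152430555555556
short_long 5.6
tin_vases 3.0
hammer 2.9
stick 22.5
vase_c 38.5
16.75 [-3.04158508  2.37120915 12.74489124] 0.008321476009195661
```

Run:
```python
from h import *
t=snap('top','t9.png');t0=cv2.imread('pics/top0.png');d=cv2.absdiff(t,t0)
for n,(u0,v0,u1,v1) in dict(vase_c=(425,260,455,292),stick=(258,220,278,282)).items(): print(n,d[v0:v1,u0:u1].mean().round(1))
s=cv2.imread('pics/s9.png');s0=cv2.imread('pics/scene0.png')
for a,b,(u0,v0,u1,v1) in((t0,t,(258,220,278,282)),(s0,s,(245,100,260,130))):
    r=cv2.matchTemplate(b[v0-6:v1+6,u0-6:u1+6],a[v0:v1,u0:u1],cv2.TM_CCOEFF_NORMED);print(cv2.minMaxLoc(r)[1::2])
```

```text
vase_c 3.3
stick 44.0
(-0.004135414492338896, (6, 5))
(0.2972254455089569, (0, 12))
```

```bash
python3 -c "
from rig import env
q=env.observe();print(q['time_s'],q['ft_force'],q['grip_width']);print(env.close_job())"
```

```text
16.8 [-3.64018694  1.59441661 14.09026361] 0.008479385449438635
the job is handed in; nothing more can be done
None
```

I picked the 150 mm strip up by its seam, laid it flat in the bay and slid its wide side under the tile. I handed the job in at 16.8 s, still gripping and pressing.

**Failed grasp:** the first try closed on nothing and pushed the strip about 13 mm along the bench. In the wrist picture the fingertips appeared about 25 mm higher than the stated geometry puts them. I went lower by force readings and the second grasp held.

**Last checks:**
- **Overlap:** the front edge is about 25–26 mm under the tile edge, by both the arm position and the wrist picture.
- **Fit:** there was about 5.5 mm of clearance at the strip end I measured. It lines up with the battens to about 1°.
- **Tile:** I saw no sign that it lifted. The wrist picture barely changed when I pressed harder.
- **Press:** the sensor read 13–14 N upward. Adding the strip's 2 N weight makes about 15–16 N on the board. Grip opening was 8.5 mm.
- **Other things:** picture comparison showed the other strips, vases, tin and hammer unmoved.
- **Not settled:** the stick comparison disagreed in both cameras, probably because the arm hid or shaded it. It showed in its place in a picture taken just before the final press. Vase_c also disagreed in the scene camera, but looked unchanged from the top.

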